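Tip a parts tray out over the rim of a bin

TASK

Empty the loaded metal tray into the grey bin: carry it level by its bridge handle, lay its open edge on the bin's rim, and with the tray still resting on the rim tip it until the sanding block, the spring clamp and the tape roll have all slid into the bin. Then put the empty tray back down flat on the table roughly where it stood and let go of it only there. Do not touch the three pieces with the gripper, push the bin along, or disturb the other things on the table.

Things in the scene. Friction and masses are not known exactly. Their poses are not given: they have to be found in the camera images.
- tray: Loose aluminium sheet tray, 200 x 156 mm, 0.32 kg, floor 4 mm thick, 32 mm high walls on both sides and at the back (+x end); its -x edge has no wall or lip (floor flat to the edge). Origin: centre of the underside; z up, x from the open edge to the back wall. At the start it lies flat on the table with the open edge roughly towards the robot, either to the left or to the right of the bin, and carries the three pieces.
- tray_handle (a point): Centre of the tray's wooden bridge handle, a straight flat-sided bar across the tray (along the tray's y), 16 mm thick (tray x), 24 mm tall (z), 148 mm long, 88 mm above the tray's underside over the middle of the tray; free space of 45 mm between it and the pieces below. Grip it at its middle, closing along the tray's x. Axes as the tray's.
- tray_lip (a point): Middle of the lower edge at the tray's open end, 100 mm from its centre towards -x, at underside height. Axes as the tray's.
- bin: Loose open plastic stock bin, 200 (x) x 220 (y) x 85 mm high, walls and floor 6 mm thick, flat-topped rim, 0.95 kg, standing on the table. Origin: centre of the underside; z up; its x points roughly away from the robot. The tray is narrower than the bin's inside both ways, so its open end can reach in over any of the four rims, as suits the arm; the side rims keep clear of the things behind the bin.
- sanding_block: Brown cork sanding block lying on the tray, 60 x 100 x 28 mm, about 80 g. Origin: centre of its underside. The pieces begin to slide on the tray at some 25 to 35 degrees of tilt (friction differs from run to run).
- spring_clamp: Plastic spring clamp lying on its side on the tray, 53 x 101 x 17 mm, about 60 g. Origin: middle of its underside.
- small_roll: Small tape roll lying flat on the tray, diameter 64 mm, 18 mm thick, about 50 g. Origin: centre of its underside. It lies in front of the other two, nearest the open edge.
- big_roll: Bystander: large tape roll, 96 mm across, 24 mm thick, lying flat on the table on the other side of the bin from the tray. Origin: centre of underside.
- clear_cup: Bystander: clear tumbler, 71 mm across, 83 mm tall, behind the bin. Origin: centre of underside.
- cyano_bottle: Bystander: small bottle, 27 mm across, 69 mm tall, behind the bin. Origin: centre of underside.
- side_cutters: Bystander: red-handled side cutters 130 mm long, lying at the far left of the table.
- marker_0: Bystander: felt marker 132 mm long, lying near the left end of the table.
Things that resemble listed ones, but are neither listed nor needed, are in the scene too. Of the things that look like the spring_clamp, the larger one is meant.

How it is judged:
On the way, in this order (a step that is already met when the one before it is completed fails the run):
1. the tray is lifted clear of the table with all three pieces on it (height (world z) of tray above 0.04 m and x of sanding_block in the frame of tray between -0.105 and 0.1 m and y of sanding_block in the frame of tray between -0.078 and 0.078 m and z of sanding_block in the frame of tray between 0 and 0.045 m and x of spring_clamp in the frame of tray between -0.105 and 0.1 m and y of spring_clamp in the frame of tray between -0.078 and 0.078 m and z of spring_clamp in the frame of tray between 0 and 0.045 m and x of small_roll in the frame of tray between -0.105 and 0.1 m and y of small_roll in the frame of tray between -0.078 and 0.078 m and z of small_roll in the frame of tray between 0 and 0.045 m), for 0.2 s.
2. the tray, tilted, rests on the bin's rim with its open edge reaching into the bin (contact force between tray and bin above 0.5 N and angle between tray's own z axis and vertical above 0.2 rad and x of tray_lip in the frame of bin between -0.1 and 0.1 m and y of tray_lip in the frame of bin between -0.11 and 0.11 m and z of tray_lip in the frame of bin below 0.09 m), for 0.2 s.
3. all three pieces are in the bin while the tilted tray still rests on it (contact force between tray and bin above 0.3 N and angle between tray's own z axis and vertical above 0.2 rad and x of sanding_block in the frame of bin between -0.1 and 0.1 m and y of sanding_block in the frame of bin between -0.11 and 0.11 m and z of sanding_block in the frame of bin between 0 and 0.08 m and x of spring_clamp in the frame of bin between -0.1 and 0.1 m and y of spring_clamp in the frame of bin between -0.11 and 0.11 m and z of spring_clamp in the frame of bin between 0 and 0.08 m and x of small_roll in the frame of bin between -0.1 and 0.1 m and y of small_roll in the frame of bin between -0.11 and 0.11 m and z of small_roll in the frame of bin between 0 and 0.08 m), for 0.1 s.
At the end, for the whole second after the job is handed in: The block, clamp and tape roll lie at rest in the bin, centres inside the walls and below the rim; the tray lies flat on the table within 60 mm of where it stood, released; the bin is upright and, like the bystanders, within 30 mm of its start (x of sanding_block in the frame of bin between -0.1 and 0.1 m and y of sanding_block in the frame of bin between -0.11 and 0.11 m and z of sanding_block in the frame of bin between 0 and 0.08 m and x of spring_clamp in the frame of bin between -0.1 and 0.1 m and y of spring_clamp in the frame of bin between -0.11 and 0.11 m and z of spring_clamp in the frame of bin between 0 and 0.08 m and x of small_roll in the frame of bin between -0.1 and 0.1 m and y of small_roll in the frame of bin between -0.11 and 0.11 m and z of small_roll in the frame of bin between 0 and 0.08 m and angle between each of tray, bin's own z axis and vertical below 0.05 rad and height (world z) of tray below 0.006 m and distance of tray from where it was at the start of the episode below 0.06 m and linear speed of tray below 0.02 m/s and distance of each of bin, big_roll, clear_cup, cyano_bottle, side_cutters, marker_0 from where it was at the start of the episode below 0.03 m and linear speed of each of bin, sanding_block, spring_clamp, small_roll below 0.03 m/s); the robot touches nothing.
It fails at once if the bin is pushed more than 30 mm (distance of bin from where it was at the start of the episode above 0.03 m).
It fails at once if the gripper handles one of the three pieces (contact force between the fingers and sanding_block above 1 N or contact force between the fingers and spring_clamp above 1 N or contact force between the fingers and small_roll above 1 N).
It fails at once if the tray is dropped (contact force between the fingers and tray below 0.01 N and height (world z) of tray above 0.02 m and linear speed of tray above 0.3 m/s).
It fails at once if a bystander (large tape roll, cup, small bottle, side cutters, marker) is knocked more than 30 mm away (distance of any of big_roll, clear_cup, cyano_bottle, side_cutters, marker_0 from where it was at the start of the episode above 0.03 m).
It also fails if it takes over 64 s, if anything falls off the work surface, if the arm or the gripper's body presses on something with over 40 N, if the wrist force passes 120 N, or if a joint passes its speed limit or range.

ROBOT

A 6-joint arm with a two-finger parallel gripper is mounted at the origin on a cart in front of the work surface, level with it; the furniture and walls round the work are solid. World frame = base frame: x ahead of the robot, y to its left, z up, the work surface at z = 0. Lengths are in m, angles in rad, forces in N, time in s.
With the tool pointing down it reaches from about 0.3 to 0.875 m from the base axis. Payload 6.4 kg.
Tool frame: the origin (TCP) lies on the mounting face of the last link; the fingertips stand 173 mm ahead of it and the grasp point (between the pads) lies 155 mm ahead of it (ctrl.tip_reach is the distance from the TCP to the fingertips, in m); z points along the fingers, y is the line along which they close (so a half turn about z gives the same grasp; the last joint's range is limited). The gripper opens to 85 mm and grips with 20 to 120 N. Pads are 22 mm wide; open, the fingers measure 114 mm over their backs; the gripper's body (76 mm by 85 mm) begins 54 mm behind the grasp point. The pads swing forward as they close: fully open they stand 13 mm farther back than shut.
Start: joints at [-1.501, 0.181, 1.607, -0, 1.354, -0.206], TCP at [0.157, -0.553, 0.405] pointing down, gripper open.
Joint ranges: [-2.99, 2.99], [-0.89, 2.07], [0.3, 2.58], [-1.14, 4.28], [0, 2.63], [-3.12, 3.12]. Speed limits (rad/s): [2.57, 2.57, 3.01, 3.14, 3.14, 3.14].

INTERFACE

Orientations are given as a unit quaternion [w, x, y, z].
In Python, from bench import ctrl gives the robot as it stands.
- The arm moves only by the shell command python3 -m pendant 'ROWS'. ROWS is JSON, a list that holds one entry, the list of rows, each a list of 7 numbers: the opening, from 0 (shut) to 1 (fully open), then the shift along the tool's x, y, z in mm, then the turn, a rotation vector about the tool's x, y, z in rad. A call has 1 to 5 rows; each row is the pose to reach, as a shift and turn from the pose commanded when the call began, along the tool's axes at that moment; what a row does not reach only later rows make up. A row lasts 1/12 s, in which the tool goes at most 41.7 mm and 7.16 degrees, less where a joint would pass 70% of its speed; a pose out of reach is approached as far as the arm can. A call with a gripper value outside its range is refused whole. The fingers move at their own pace and stop on an object; the grip force is fixed at half the most. Time passes only in rows, so rows that repeat a pose let the fingers close. It gives the time, the measured TCP pose, the force, the opening and the grip force at its end, in the units of the state.
- ctrl.get_obs(): the state, without advancing time (a new reading comes with each control period).
- ctrl.camera(name): name is "scene" or "side" or "wrist"; returns the picture (400x640x3 uint8, red, green, blue); there is no depth.
- ctrl.camera_params(name): a dict with "mtx" (3x3 intrinsics, pixels), "world_from_camera" (4x4, takes a point from camera to world coordinates); the wrist camera has in their place "tool_from_camera" (4x4, takes a point from camera to tool coordinates, whose origin is the TCP and whose axes are the flange's). Camera axes: x right, y down, z forward; pixel columns grow to the right and rows downward; lengths in m; the calibration is good to about 2 mm. A picture is of the moment at which its call begins: read the wrist's pose just before it. camera_params takes no time and is no camera call.
- ctrl.hand_in(): hands the job in; it is judged then, once.
Trained networks look in the newest picture that a camera, given by its name, has taken for a name from the list of things; names that differ only in an ending like _2 or _b are one class to them, and where a whole thing is asked for, a point or a joint stands for the part that bears it (a point fixed in the world has none). Each returns a list of dicts, best first, with "confidence" (0 to 1); they miss things now and then, are a little off and sometimes report something else, mostly with a low value. They report only what shows in the picture. A call takes as long as a camera call. They do not tell look-alikes from the thing itself.
- ctrl.boxes_of(camera, name): "point" ([column, row] as shares, 0 to 1, of the picture: columns of its width, rows of its height, amid what is visible of it).
The state is a dict: "time_s": time; "q": joint angles; "dq": joint speeds; "joint_efforts": joint torques, N m; "eef_pos": TCP position; "eef_rot": TCP orientation; "wrist_force": force on the tool from outside, world axes, zero at the start; "torque": the same for the moment, N m; "opening": opening from 0.0 (shut) to 1.0 (fully open); "grasp_force": force on a finger pad.
Only numpy, scipy, OpenCV 4.12 (cv2) and the standard library are available. Lean on these libraries where they do the work, as an engineer would, in place of code of your own. Each camera call takes 0.05 s, during which the arm holds its last target. There are 200 camera calls.

## Working session

There is one attempt and no reset: what is moved stays moved. The work goes in short steps, Python scripts to look and compute and a shell command to move; the robot and the scene stay as the last step left them, time stands still between calls to the robot, and variables do not carry over. Pictures are saved under pics/ and viewed, at most 13 in all, crops included, and the job is handed in when it is done.

```bash
mkdir -p pics; ls; python3 - <<'E'
from bench import ctrl
import cv2,numpy as np
o=ctrl.get_obs();print(o)
for c in ("scene","side"):
    im=ctrl.camera(c);cv2.imwrite(f"pics/{c}0.png",im[:,:,::-1])
    p=ctrl.camera_params(c);print(c,np.round(p["mtx"],1).tolist(),np.round(p["world_from_camera"],3).tolist())
    for n in ("tray","tray_handle","tray_lip","bin","big_roll","clear_cup","cyano_bottle","spring_clamp","sanding_block","small_roll"):
        print(n,[(np.round(np.array(d["point"])*[640,400]).tolist(),round(d["confidence"],2)) for d in ctrl.boxes_of(c,n)[:3]])
print(ctrl.camera_params("wrist"))
E
```

```text
pics
{'time_s': 0.0, 'q': array([-1.50132184e+00,  1.81563161e-01,  1.60800461e+00, -2.66113719e-05,
        1.35380068e+00, -2.06278465e-01]), 'dq': array([-0.00123891, -0.00105488, -0.00137415, -0.0002802 ,  0.00071815,
        0.000338  ]), 'joint_efforts': array([ 3.93833325e-04, -4.44880128e+01, -3.51329219e+01, -3.48947879e-04,
        9.17580823e-03,  1.26719473e-05]), 'eef_pos': array([ 0.15656327, -0.55301256,  0.40377309]), 'eef_rot': array([-8.86709436e-04,  9.90509301e-01,  1.37442848e-01,  4.77259094e-05]), 'wrist_force': array([-0.10845779,  0.01575825, -0.71151992]), 'torque': array([-0.00908414, -0.0052796 , -0.03414856]), 'grasp_force': 0.0, 'opening': 0.9998710716643743}
scene [[506.7, 0.0, 313.1], [0.0, 506.7, 190.0], [0.0, 0.0, 1.0]] [[-0.504, -0.605, 0.616, -0.453], [-0.864, 0.343, -0.37, 0.604], [0.012, -0.719, -0.695, 1.182], [0.0, 0.0, 0.0, 1.0]]
tray [([432.0, 177.0], 0.95)]
tray_handle [([432.0, 174.0], 0.92)]
tray_lip []
bin [([317.0, 201.0], 0.77), ([285.0, 168.0], 0.38)]
big_roll [([241.0, 243.0], 0.72)]
clear_cup [([281.0, 166.0], 0.67)]
cyano_bottle []

[... 587 characters left out ...]
)]
cyano_bottle [([369.0, 234.0], 0.56)]
spring_clamp [([284.0, 256.0], 0.8), ([287.0, 335.0], 0.79)]
sanding_block [([301.0, 308.0], 0.7)]
small_roll [([247.0, 309.0], 0.86)]
{'mtx': array([[330.44138958,   0.        , 322.07725982],
       [  0.        , 330.44138958, 203.19993409],
       [  0.        ,   0.        ,   1.        ]]), 'tool_from_camera': array([[-1.23194133e-03, -9.62083412e-01, -2.72752619e-01,
         7.05320289e-02],
       [ 9.99999239e-01, -1.16601712e-03, -4.03789568e-04,
         2.07304524e-04],
       [ 7.04450234e-05, -2.72752908e-01,  9.62084116e-01,
         2.98102179e-02],
       [ 0.00000000e+00,  0.00000000e+00,  0.00000000e+00,
         1.00000000e+00]])}
```

View pics/scene0.png

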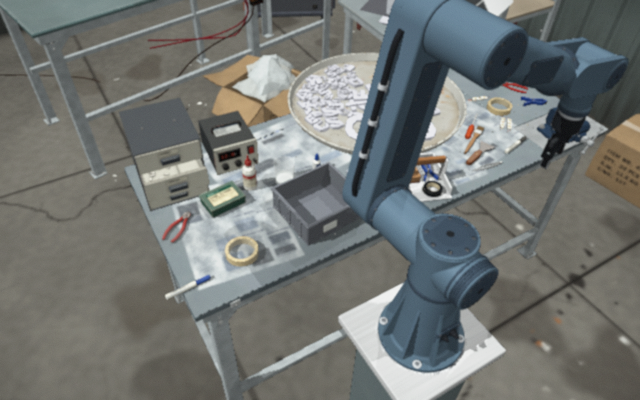

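View pics/side0.png

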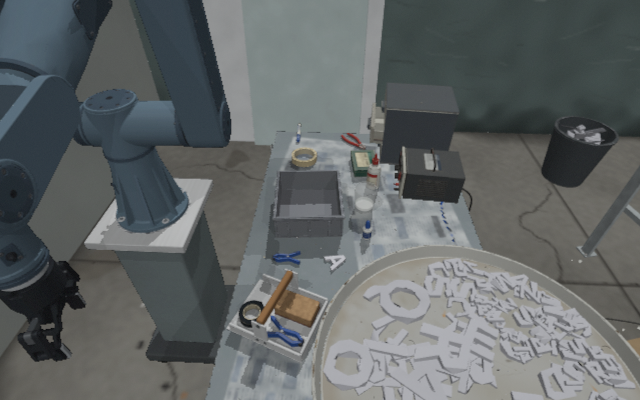

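The tray is right of the bin (side view: handle from about (264,321) to (291,273)). The bin is around (308,203), and the small look-alike clamp at (286,257) lies between them. Next I'll crop for exact edges.

```bash
cat > h.py <<'E'
from bench import ctrl
import numpy as np
from scipy.spatial.transform import Rotation as R
def rot(q): return R.from_quat(np.roll(q,-1))
def cam(c):
    p=ctrl.camera_params(c)
    if c!="wrist": return p["mtx"],np.array(p["world_from_camera"])
    o=ctrl.get_obs();T=np.eye(4);T[:3,:3]=rot(o["eef_rot"]).as_matrix();T[:3,3]=o["eef_pos"]
    return p["mtx"],T@p["tool_from_camera"]
def ray(c,px,z):
    K,T=cam(c);d=T[:3,:3]@np.linalg.solve(K,[px[0],px[1],1.]);t=(z-T[2,3])/d[2];return T[:3,3]+t*d
def proj(c,P):
    K,T=cam(c);q=K@(T[:3,:3].T@(np.asarray(P)-T[:3,3]));return q[:2]/q[2]
E
python3 - <<'E'
from h import *
import cv2
im=cv2.imread("pics/side0.png")
cv2.imwrite("pics/c1.png",cv2.resize(im[160:370,210:410],None,fx=3.5,fy=2.85*1,interpolation=cv2.INTER_CUBIC))
for n,px,z in (("hand",(276,297),.095),("he1",(291,273),.1),("he2",(263,321),.1),("bin rim UL",(279,172),.085),("UR",(338,173),.085),("LR",(342,218),.085),("LL",(272,214),.085),("cup",(365,205),.04),("bottle",(368,231),.03),("bigroll",(304,158),.012),("decoy",(286,257),.005)):
    print(n,np.round(ray("side",px,z),3))
E
```

```text
hand [ 0.464 -0.373  0.095]
he1 [ 0.491 -0.308  0.1  ]
he2 [ 0.445 -0.437  0.1  ]
bin rim UL [0.405 0.104 0.085]
UR [0.599 0.108 0.085]
LR [ 0.613 -0.1    0.085]
LL [ 0.412 -0.094  0.085]
cup [0.687 0.007 0.04 ]
bottle [ 0.692 -0.095  0.03 ]
bigroll [0.47  0.288 0.012]
decoy [ 0.458 -0.184  0.005]
```

View pics/c1.png

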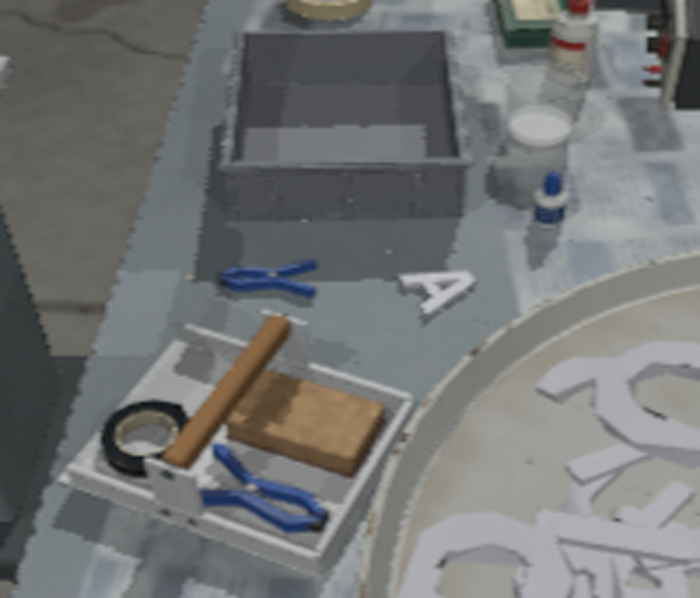

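The crop agrees with the measurements. Bin centre is about (0.507, 0.004) and tray handle about (0.466, -0.373), with tray yaw about -20°. A helper will work out the moves.

```bash
cat >> h.py <<'E'
def tgt(yaw,tilt=0):
    "tool orientation: tool y along tray x (yaw), tilted so that tray -x goes down by tilt deg"
    return R.from_euler("z",yaw,degrees=True)*R.from_euler("y",-tilt,degrees=True)*R.from_matrix([[0,1,0],[1,0,0],[0,0,-1]])
def rel(pos,ori):
    o=ctrl.get_obs();r0=rot(o["eef_rot"])
    print("shift mm",np.round(r0.inv().apply(np.array(pos)-o["eef_pos"])*1000,1),"turn",np.round((r0.inv()*ori).as_rotvec(),3))
E
python3 -c "
from h import *
rel([.466,-.373,.38],tgt(-19.6))"
```

```text
shift mm [346.8 -89.2  24.7] turn [ 0.     0.    -0.953]
```

```bash
python3 -m pendant '[[[1,35,-9,2,0,0,-0.1],[1,70,-18,5,0,0,-0.2],[1,105,-27,7,0,0,-0.3],[1,140,-36,10,0,0,-0.4],[1,175,-45,12,0,0,-0.5]]]'; python3 -c "
from h import *
rel([.466,-.373,.38],tgt(-19.6))"
```

```text
time_s: 1.52
eef_pos: [0.3139, -0.4613, 0.3926]
eef_rot: [0.0, 0.925, 0.38, 0.0]
wrist_force: [-0.0, -0.5, 1.2]
opening: 1.002
grasp_force: 0.0
shift mm [170.2  44.2  12.6] turn [ 0.     0.    -0.449]
```

```bash
python3 -m pendant '[[[1,35,9,3,0,0,-0.09],[1,70,18,5,0,0,-0.18],[1,105,27,8,0,0,-0.27],[1,140,36,10,0,0,-0.36],[1,171,44,13,0,0,-0.45]]]'; python3 -m pendant '[[[1,0,0,0,0,0,0],[1,0,0,0,0,0,0]]]'; python3 - <<'E'
from h import *
import cv2
cv2.imwrite("pics/w1.png",ctrl.camera("wrist")[:,:,::-1])
for n in ("tray","tray_handle","bin"): print(n,[(np.round(np.array(d["point"])*[640,400]).tolist(),round(d["confidence"],2)) for d in ctrl.boxes_of("wrist",n)[:2]])
E
```

```text
time_s: 1.93
eef_pos: [0.4674, -0.3726, 0.3799]
eef_rot: [0.0, 0.817, 0.577, 0.0]
wrist_force: [-0.8, -0.3, 0.5]
opening: 1.001
grasp_force: 0.0
time_s: 2.1
eef_pos: [0.4668, -0.3728, 0.3793]
eef_rot: [-0.0, 0.817, 0.576, -0.0]
wrist_force: [-0.3, -0.2, -0.3]
opening: 1.0
grasp_force: 0.0
tray [([311.0, 180.0], 0.95)]
tray_handle [([311.0, 184.0], 0.6), ([366.0, 146.0], 0.25)]
bin []
```

View pics/w1.png

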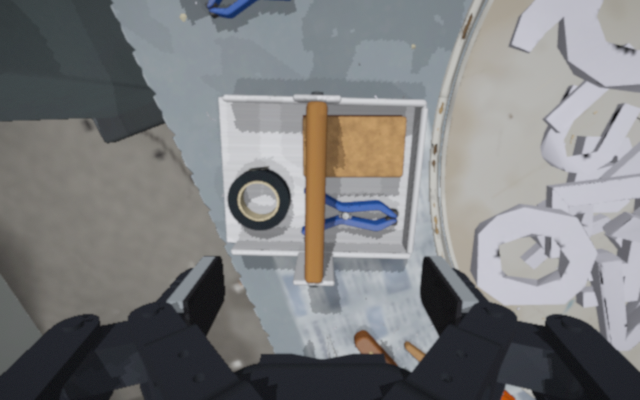

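The wrist view shows the handle top running from (316,100) to (314,283), nearly in line with the tool's x. All three pieces sit on the tray.

```bash
python3 - <<'E'
from h import *
a=ray("wrist",(317,100),.1);b=ray("wrist",(314,282),.1);d=a-b;c=(a+b)/2
yaw=np.degrees(np.arctan2(-d[0],d[1]));print(a,b,np.linalg.norm(d),c,yaw)
rel([c[0],c[1],.243],tgt(yaw))
E
```

```text
[ 0.48834257 -0.30221568  0.1       ] [ 0.43533543 -0.43889857  0.1       ] 0.14660139863885557 [ 0.461839   -0.37055712  0.1       ] -21.19684366779306
shift mm [  3.1  -4.1 136.8] turn [-0.     0.     0.023]
```

```bash
python3 -m pendant '[[[1,3,-4,30,0,0,0.023],[1,3,-4,65,0,0,0.023],[1,3,-4,100,0,0,0.023],[1,3,-4,125,0,0,0.023],[1,3,-4,137,0,0,0.023]]]'; python3 -m pendant '[[[1,0,0,0,0,0,0],[0.6,0,0,0,0,0,0],[0.3,0,0,0,0,0,0],[0,0,0,0,0,0,0],[0,0,0,0,0,0,0]]]';python3 -m pendant '[[[0,0,0,0,0,0,0],[0,0,0,0,0,0,0],[0,0,0,0,0,0,0]]]'
```

```text
time_s: 2.72
eef_pos: [0.4607, -0.3696, 0.2389]
eef_rot: [-0.003, 0.825, 0.565, -0.0]
wrist_force: [-0.7, 1.8, -1.1]
opening: 1.002
grasp_force: 0.0
time_s: 3.13
eef_pos: [0.4633, -0.3705, 0.2447]
eef_rot: [0.002, 0.825, 0.566, 0.0]
wrist_force: [1.0, 0.6, -0.2]
opening: 0.454
grasp_force: 0.0
time_s: 3.38
eef_pos: [0.4631, -0.37, 0.2438]
eef_rot: [0.001, 0.824, 0.566, -0.0]
wrist_force: [-0.9, 0.6, 5.2]
opening: 0.176
grasp_force: 60.3
```

```bash
python3 -m pendant '[[[0,0,0,-4,0,0,0],[0,0,0,-12,0,0,0],[0,0,0,-24,0,0,0],[0,0,0,-38,0,0,0],[0,0,0,-52,0,0,0]]]'; python3 -m pendant '[[[0,0,0,-14,0,0,0],[0,0,0,-28,0,0,0],[0,0,0,-40,0,0,0],[0,0,0,-48,0,0,0],[0,0,0,-52,0,0,0]]]';python3 -m pendant '[[[0,0,0,0,0,0,0],[0,0,0,0,0,0,0],[0,0,0,0,0,0,0]]]'; python3 -c "
from h import *
rel([.507,-.25,.393],tgt(-88))"
```

```text
time_s: 3.8
eef_pos: [0.4627, -0.3696, 0.2955]
eef_rot: [-0.0, 0.825, 0.566, -0.0]
wrist_force: [-0.0, -0.1, -4.9]
opening: 0.172
grasp_force: 58.7
time_s: 4.22
eef_pos: [0.4631, -0.37, 0.3485]
eef_rot: [0.001, 0.825, 0.566, 0.0]
wrist_force: [0.7, -0.6, -6.0]
opening: 0.17
grasp_force: 58.7
time_s: 4.47
eef_pos: [0.4626, -0.3695, 0.3457]
eef_rot: [-0.001, 0.825, 0.566, -0.0]
wrist_force: [-0.1, -0.1, -4.1]
opening: 0.174
grasp_force: 58.7
shift mm [127.5  -1.7 -47.2] turn [-0.002  0.     1.168]
```

```bash
python3 -m pendant '[[[0,2,0,-5,0,0,0.02],[0,7,0,-12,0,0,0.06],[0,14,0,-21,0,0,0.12],[0,22,0,-30,0,0,0.19],[0,32,0,-38,0,0,0.27]]]'; python3 -c "
from h import *
rel([.507,-.25,.393],tgt(-89))"
```

```text
time_s: 4.88
eef_pos: [0.4743, -0.3398, 0.3848]
eef_rot: [-0.0, 0.894, 0.447, -0.0]
wrist_force: [0.2, -1.3, -4.9]
opening: 0.17
grasp_force: 58.8
shift mm [ 91.5 -27.7  -8.1] turn [-0.001  0.     0.91 ]
```

```bash
python3 -m pendant '[[[0,9,-3,-2,0,0,0.08],[0,18,-6,-4,0,0,0.16],[0,27,-8,-6,0,0,0.24],[0,36,-11,-8,0,0,0.32],[0,45,-14,-8,0,0,0.40]]]'; python3 -m pendant '[[[0,6,2,0,0,0,0.08],[0,14,5,0,0,0,0.17],[0,23,8,0,0,0,0.26],[0,31,10,0,0,0,0.35],[0,38,12,0,0,0,0.42]]]';python3 -m pendant '[[[0,2,0,0,0,0,0.05],[0,3,0,0,0,0,0.08],[0,3,0,0,0,0,0.08],[0,3,0,0,0,0,0.08]]]'; python3 - <<'E'
from h import *
import cv2
rel([.507,-.25,.393],tgt(-89))
for c in ("side","wrist"):
    cv2.imwrite(f"pics/{c}2.png",ctrl.camera(c)[:,:,::-1])
E
```

```text
time_s: 5.3
eef_pos: [0.4901, -0.2949, 0.3929]
eef_rot: [-0.0, 0.965, 0.261, 0.0]
wrist_force: [-0.3, -0.3, -4.8]
opening: 0.179
grasp_force: 58.8
time_s: 5.72
eef_pos: [0.5292, -0.2861, 0.3923]
eef_rot: [-0.0, 0.999, 0.054, -0.0]
wrist_force: [-0.8, -0.7, -4.5]
opening: 0.178
grasp_force: 58.8
time_s: 6.05
eef_pos: [0.5317, -0.286, 0.3923]
eef_rot: [-0.0, 1.0, 0.017, -0.0]
wrist_force: [0.4, 0.5, -5.6]
opening: 0.182
grasp_force: 58.8
shift mm [-23.5 -36.8  -0.7] turn [-0.001  0.001  0.016]
```

View pics/side2.png

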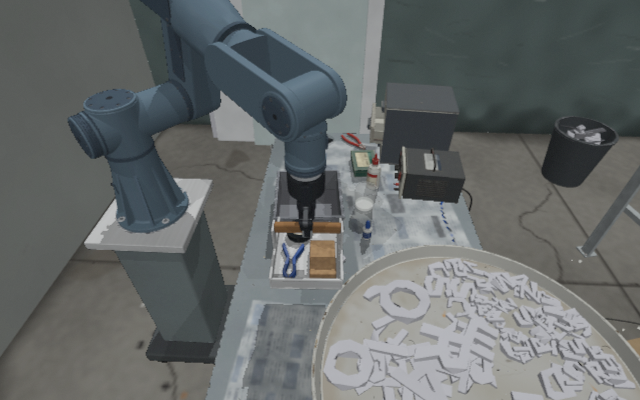

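View pics/wrist2.png

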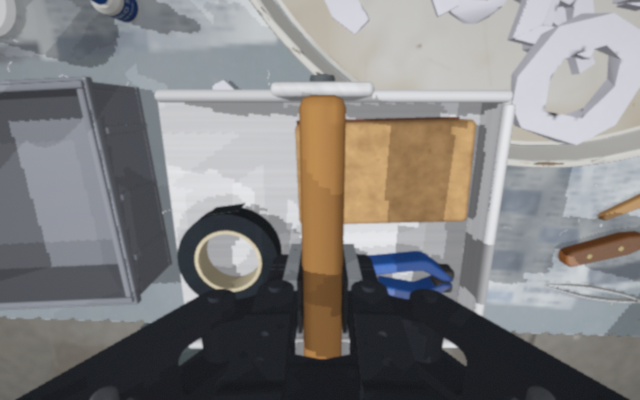

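Tray is level and all pieces are on it. In the wrist view the bin's right-hand rim runs from (90,80) to (136,301); I'll measure it.

```bash
python3 - <<'E'
from h import *
a=ray("wrist",(90,80),.085);b=ray("wrist",(137,301),.085);print(a,b,np.linalg.norm(a-b),np.degrees(np.arctan2((a-b)[1],(a-b)[0])))
E
```

```text
[ 0.61852354 -0.09952522  0.085     ] [ 0.42068174 -0.1126865   0.085     ] 0.19827908930265153 3.8059519259436527
```

```bash
cat >> h.py <<'E'
def tip(th,s=.04,g=0,rim=(.517,-.103),byaw=3.5,H=.2438,out=True):
    b=np.radians(byaw);n=np.array([np.sin(b),-np.cos(b),0]);t=np.radians(th);z=np.array([0,0,1.])
    P=np.array([*rim,.085])-.006*n
    X=n*np.cos(t)+z*np.sin(t);Z=-n*np.sin(t)+z*np.cos(t)
    p=P+(.1-s)*X+H*Z+g*z
    o=tgt(byaw-90,th); rel(p,o); return p,o
E
python3 -c "
from h import *
for th,g in ((0,.06),(15,.025),(15,0),(30,0),(45,0)): print(th,tip(th,g=g)[0])"
```

```text
shift mm [  -7.  -129.5    3.7] turn [-0.     0.    -0.028]
0 [ 0.52029662 -0.15689928  0.3888    ]
shift mm [  -8.8 -194.6   31.5] turn [-0.262  0.004 -0.028]
15 [ 0.51631964 -0.09187625  0.36102186]
shift mm [  -8.8 -194.6   56.5] turn [-0.262  0.004 -0.028]
15 [ 0.51631964 -0.09187625  0.33602186]
shift mm [ -10.6 -259.4   66.5] turn [-0.524  0.008 -0.027]
30 [ 0.51236407 -0.02720316  0.32613699]
shift mm [ -12.3 -319.4   92.8] turn [-0.786  0.011 -0.026]
45 [0.50869946 0.03271262 0.29981904]
```

```bash
python3 -m pendant '[[[0,0,-3,0,0,0,0],[0,-1,-11,0,0,0,-0.01],[0,-2,-24,0,0,0,-0.02],[0,-3,-40,0,0,0,-0.028],[0,-4,-57,0,0,0,-0.028]]]'; python3 -m pendant '[[[0,-1,-17,0,0,0,0],[0,-2,-34,0,0,0,0],[0,-2,-49,0,0,0,0],[0,-3,-61,0,0,0,0],[0,-3,-69,0,0,0,0]]]';python3 -m pendant '[[[0,0,-2,0,0,0,0],[0,0,-2,0,0,0,0]]]';python3 -c "
from h import *
tip(15,g=.02)"
```

```text
time_s: 6.57
eef_pos: [0.5255, -0.2276, 0.3926]
eef_rot: [-0.0, 1.0, 0.031, -0.0]
wrist_force: [-0.2, 0.3, -4.8]
opening: 0.177
grasp_force: 58.9
time_s: 6.98
eef_pos: [0.5184, -0.1586, 0.3928]
eef_rot: [-0.0, 1.0, 0.031, -0.0]
wrist_force: [-0.8, -0.8, -5.2]
opening: 0.177
grasp_force: 58.9
time_s: 7.15
eef_pos: [0.5187, -0.1581, 0.3929]
eef_rot: [0.0, 1.0, 0.031, 0.0]
wrist_force: [0.1, 0.8, -4.6]
opening: 0.175
grasp_force: 58.9
shift mm [  1.7 -66.3  36.8] turn [-0.261 -0.     0.001]
```

```bash
python3 -m pendant '[[[0,0,-4,2,-0.015,0,0],[0,0,-12,5,-0.05,0,0],[0,0,-20,9,-0.08,0,0],[0,0,-29,14,-0.115,0,0],[0,0,-37,19,-0.15,0,0]]]';python3 -c "
from h import *
tip(15,g=.02)"
```

```text
time_s: 7.57
eef_pos: [0.5164, -0.122, 0.3734]
eef_rot: [0.076, 0.997, 0.03, 0.002]
wrist_force: [-0.2, -0.3, -5.0]
opening: 0.175
grasp_force: 58.9
shift mm [  1.7 -32.4  12.6] turn [-0.11  -0.    -0.002]
```

```bash
python3 -m pendant '[[[0,0,-8,3,-0.03,0,0],[0,1,-17,7,-0.06,0,0],[0,1,-25,10,-0.085,0,0],[0,1,-30,12,-0.1,0,0],[0,1,-32,12,-0.11,0,0]]]';python3 -m pendant '[[[0,0,0,0,0,0,0],[0,0,0,0,0,0,0]]]';python3 - <<'E'
from h import *
import cv2
tip(15,g=0)
cv2.imwrite("pics/side3.png",cv2.resize(ctrl.camera("side")[100:300,200:420,::-1],None,fx=3,fy=3))
E
```

```text
time_s: 7.98
eef_pos: [0.5153, -0.0915, 0.3561]
eef_rot: [0.13, 0.991, 0.03, 0.003]
wrist_force: [-0.3, 0.7, -5.0]
opening: 0.176
grasp_force: 58.9
time_s: 8.15
eef_pos: [0.5157, -0.0922, 0.3573]
eef_rot: [0.13, 0.991, 0.03, 0.004]
wrist_force: [1.1, -0.4, -4.8]
opening: 0.178
grasp_force: 58.9
shift mm [ 0.6 -5.7 20.5] turn [-0.002 -0.    -0.001]
```

View pics/side3.png

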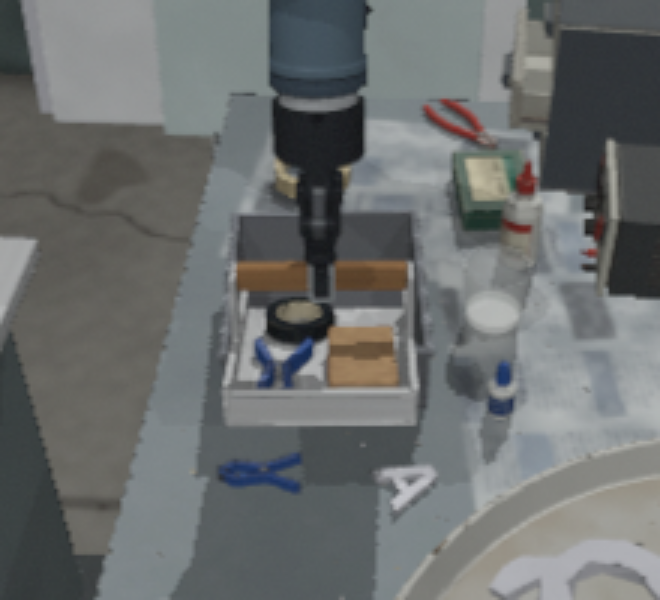

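Tray is tilted 15° and centred over the bin's near rim, with the pieces still in place. Next I lower until it touches.

```bash
python3 -m pendant '[[[0,0,-1,4,0,0,0],[0,0,-2,8,0,0,0],[0,0,-3,12,0,0,0],[0,0,-4,14,0,0,0],[0,0,-4,15,0,0,0]]]';python3 -m pendant '[[[0,0,-0.5,2,0,0,0],[0,0,-0.5,2,0,0,0],[0,0,-0.5,2,0,0,0]]]';python3 -m pendant '[[[0,0,-0.5,2,0,0,0],[0,0,-0.5,2,0,0,0],[0,0,-0.5,2,0,0,0]]]'
```

```text
time_s: 8.62
eef_pos: [0.5152, -0.0918, 0.3406]
eef_rot: [0.129, 0.991, 0.03, 0.003]
wrist_force: [0.5, 1.2, -5.1]
opening: 0.176
grasp_force: 58.9
time_s: 8.87
eef_pos: [0.5155, -0.0919, 0.3394]
eef_rot: [0.13, 0.991, 0.03, 0.004]
wrist_force: [0.2, -0.0, -4.5]
opening: 0.174
grasp_force: 58.9
time_s: 9.12
eef_pos: [0.5155, -0.0919, 0.3373]
eef_rot: [0.13, 0.991, 0.03, 0.004]
wrist_force: [-0.4, 0.2, -5.5]
opening: 0.18
grasp_force: 58.9
```

```bash
for i in 1 2 3; do python3 -m pendant '[[[0,0,-0.4,1.5,0,0,0],[0,0,-0.4,1.5,0,0,0],[0,0,-0.4,1.5,0,0,0]]]' | grep -E "pos|force"; done
```

```text
eef_pos: [0.5157, -0.0919, 0.3362]
wrist_force: [-0.5, -0.1, -2.7]
grasp_force: 59.3
eef_pos: [0.5158, -0.0922, 0.3359]
wrist_force: [-4.7, -0.3, 6.7]
grasp_force: 60.9
eef_pos: [0.516, -0.0924, 0.3357]
wrist_force: [-7.1, 0.4, 14.6]
grasp_force: 62.4
```

Contact came at TCP z ≈ 0.336, as predicted. I'll back off slightly and work out the tilt arc about the rim.

```bash
python3 -m pendant '[[[0,0,0.4,-1.5,0,0,0],[0,0,0.4,-1.5,0,0,0],[0,0,0.4,-1.5,0,0,0]]]' | grep -E "pos|force"
cat >> h.py <<'E'
def arc(a,ths,s=.04,s2=None):
    import io,contextlib
    with contextlib.redirect_stdout(io.StringIO()):
        p0,o0=tip(a,s); L=[tip(t,s if s2 is None else s2) for t in ths]
    for t,(p,o) in zip(ths,L): print(t,np.round(o0.inv().apply(p-p0)*1000,1),np.round((o0.inv()*o).as_rotvec(),3))
E
python3 -c "
from h import *
arc(15,(17,19,21,23,25))"
```

```text
eef_pos: [0.5159, -0.0922, 0.3358]
wrist_force: [-5.3, 0.3, 8.4]
grasp_force: 61.1
17 [-0.  -8.5 -1.9] [-0.035 -0.     0.   ]
19 [  0.  -17.2  -3.6] [-0.07 -0.   -0.  ]
21 [ -0.  -25.8  -4.9] [-0.105  0.     0.   ]
23 [ -0.  -34.5  -6. ] [-0.14  0.   -0.  ]
25 [ -0.  -43.2  -6.7] [-0.175  0.     0.   ]
```

```bash
python3 -m pendant '[[[0,0,-8.5,-2,-0.035,0,0],[0,0,-17,-3.6,-0.07,0,0],[0,0,-26,-5,-0.105,0,0],[0,0,-34.5,-6,-0.14,0,0],[0,0,-43,-6.7,-0.175,0,0]]]';python3 -m pendant '[[[0,0,0,0,0,0,0],[0,0,0,0,0,0,0]]]'; python3 -c "
from h import *
tip(25)"
```

```text
time_s: 10.53
eef_pos: [0.5132, -0.0485, 0.3315]
eef_rot: [0.217, 0.976, 0.029, 0.008]
wrist_force: [-6.2, 3.0, 10.2]
opening: 0.173
grasp_force: 61.4
time_s: 10.7
eef_pos: [0.5134, -0.0482, 0.3313]
eef_rot: [0.217, 0.976, 0.03, 0.008]
wrist_force: [-4.6, 0.9, 8.4]
opening: 0.179
grasp_force: 61.1
shift mm [0.3 0.2 0.1] turn [ 0.001 -0.002  0.   ]
```

```bash
python3 -m pendant '[[[0,0,-8.5,-2.8,-0.035,0,0],[0,0,-17,-4.4,-0.07,0,0],[0,0,-26,-5.8,-0.105,0,0],[0,0,-34.5,-6.8,-0.14,0,0],[0,0,-43,-7.5,-0.175,0,0]]]';python3 -m pendant '[[[0,0,0,0,0,0,0],[0,0,0,0,0,0,0],[0,0,0,0,0,0,0]]]'; python3 - <<'E'
from h import *
import cv2
tip(35)
cv2.imwrite("pics/side4.png",cv2.resize(ctrl.camera("side")[100:300,200:420,::-1],None,fx=3,fy=3))
E
```

```text
time_s: 11.12
eef_pos: [0.5108, -0.0061, 0.3195]
eef_rot: [0.301, 0.953, 0.029, 0.011]
wrist_force: [-3.7, 3.3, 5.1]
opening: 0.175
grasp_force: 60.8
time_s: 11.37
eef_pos: [0.5109, -0.0061, 0.3194]
eef_rot: [0.3, 0.953, 0.029, 0.011]
wrist_force: [-2.0, 3.9, 5.3]
opening: 0.175
grasp_force: 60.8
shift mm [0.1 0.2 0.4] turn [-0.001 -0.003 -0.001]
```

View pics/side4.png

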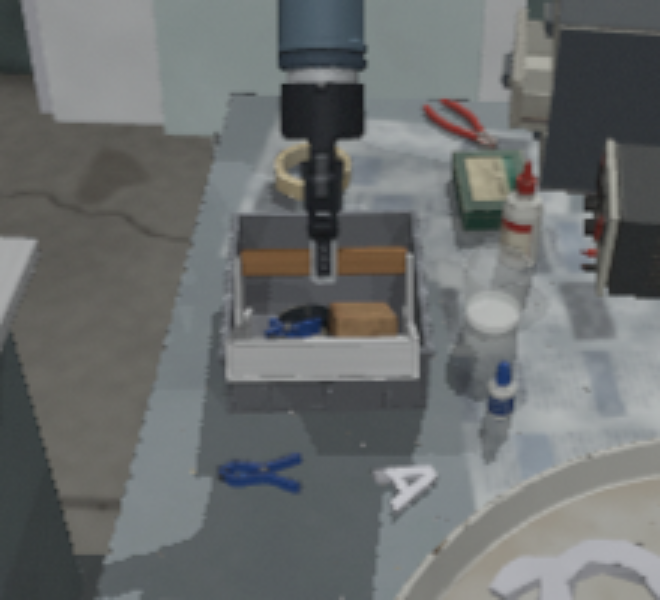

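At 35° the pieces still seem to be on the tray, and the bin hasn't moved. On to 45°.

```bash
python3 -m pendant '[[[0,0,-8.5,-2,-0.035,0,0],[0,0,-17,-3.6,-0.07,0,0],[0,0,-26,-5,-0.105,0,0],[0,0,-34.5,-6,-0.14,0,0],[0,0,-43,-6.7,-0.175,0,0]]]';python3 -m pendant '[[[0,0,0,0,0,0,0],[0,0,0,0,0,0,0],[0,0,0,0,0,0,0],[0,0,0,0,0,0,0],[0,0,0,0,0,0,0]]]'; python3 - <<'E'
from h import *
import cv2
tip(45);print(np.round(ctrl.get_obs()["q"],2))
a=ctrl.camera("side")[100:300,200:420,::-1];b=ctrl.camera("wrist")[:,:,::-1]
cv2.imwrite("pics/m5.png",np.hstack([cv2.resize(a,(440,400)),cv2.resize(b,(360,400))]))
E
```

```text
time_s: 11.83
eef_pos: [0.5085, 0.0332, 0.3005]
eef_rot: [0.383, 0.923, 0.028, 0.013]
wrist_force: [-4.8, 5.9, 7.8]
opening: 0.182
grasp_force: 61.3
time_s: 12.25
eef_pos: [0.5086, 0.033, 0.3004]
eef_rot: [0.382, 0.924, 0.028, 0.013]
wrist_force: [-3.7, 5.2, 7.4]
opening: 0.179
grasp_force: 61.2
shift mm [ 0.  -0.2  0.6] turn [-0.001 -0.003 -0.002]
[ 0.04  0.25  1.86 -0.87  1.18  1.95]
```

View pics/m5.png

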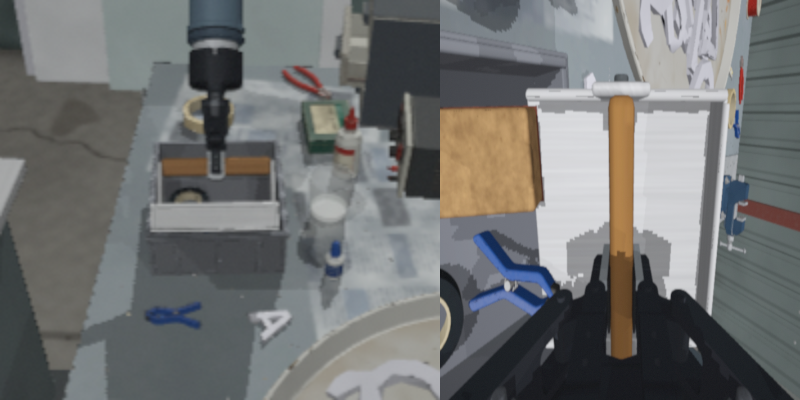

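The tray is empty. The block and clamp rest in the bin with their trailing ends near the lip, and the roll is on the bin floor. I'll slide the tray gently back up along its slope so they drop clear while it still rests on the rim.

```bash
python3 -m pendant '[[[0,0,3,-0.6,0,0,0],[0,0,8,-0.6,0,0,0],[0,0,13,-0.6,0,0,0],[0,0,18,-0.6,0,0,0],[0,0,22,-0.6,0,0,0]]]';python3 -m pendant '[[[0,0,0,0,0,0,0],[0,0,0,0,0,0,0],[0,0,0,0,0,0,0]]]'; python3 - <<'E'
from h import *
import cv2
a=ctrl.camera("side")[100:300,200:420,::-1];b=ctrl.camera("wrist")[:,:,::-1]
cv2.imwrite("pics/m6.png",np.hstack([cv2.resize(a,(440,400)),cv2.resize(b,(360,400))]))
E
```

```text
time_s: 12.77
eef_pos: [0.5092, 0.0178, 0.3152]
eef_rot: [0.381, 0.924, 0.028, 0.013]
wrist_force: [-1.0, 5.2, -0.8]
opening: 0.174
grasp_force: 60.4
time_s: 13.02
eef_pos: [0.5092, 0.0175, 0.3155]
eef_rot: [0.382, 0.924, 0.028, 0.012]
wrist_force: [-0.1, 5.4, 1.9]
opening: 0.179
grasp_force: 60.7
```

View pics/m6.png

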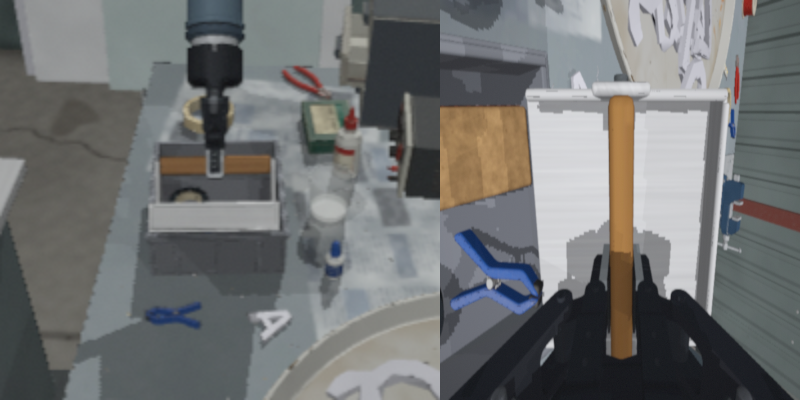

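The block and clamp have dropped inside and the tray is clear of them. Next I lift off and carry it back.

```bash
python3 -m pendant '[[[0,0,8,-12,0,0,0],[0,0,22,-28,0,0,0],[0,0,40,-46,0,0,0],[0,0,58,-64,0,0,0],[0,0,72,-78,0,0,0]]]'; python3 -c "
from h import *
rel([.52,-.22,.40],tgt(-86.5))"
```

```text
time_s: 13.53
eef_pos: [0.5084, 0.0213, 0.4237]
eef_rot: [0.383, 0.923, 0.028, 0.012]
wrist_force: [1.8, 0.6, -2.5]
opening: 0.177
grasp_force: 59.4
shift mm [ -2.9 153.9 187.7] turn [ 0.786  0.    -0.001]
```

```bash
python3 -m pendant '[[[0,0,12,14,0.06,0,0],[0,0,27,33,0.14,0,0],[0,0,43,52,0.22,0,0],[0,0,58,71,0.30,0,0],[0,0,74,90,0.38,0,0]]]'; python3 -c "
from h import *
rel([.52,-.22,.40],tgt(-86.5))"
```

```text
time_s: 13.95
eef_pos: [0.5151, -0.0952, 0.4103]
eef_rot: [0.199, 0.979, 0.03, 0.006]
wrist_force: [0.7, -0.2, -2.7]
opening: 0.176
grasp_force: 59.3
shift mm [ -2.7 110.9  58.3] turn [0.402 0.001 0.   ]
```

```bash
python3 -m pendant '[[[0,0,23,12,0.08,0,0],[0,-1,46,24,0.17,0,0],[0,-2,69,36,0.26,0,0],[0,-2,92,48,0.34,0,0],[0,-3,111,58,0.40,0,0]]]';python3 -m pendant '[[[0,0,0,0,0,0,0],[0,0,0,0,0,0,0]]]' >/dev/null; python3 -c "
from h import *
rel([.4625,-.370,.33],tgt(-21.2))"
```

```text
time_s: 14.37
eef_pos: [0.5196, -0.2212, 0.4008]
eef_rot: [0.001, 1.0, 0.03, -0.001]
wrist_force: [-0.2, -0.1, -2.2]
opening: 0.179
grasp_force: 59.3
shift mm [-65.5 145.5  71. ] turn [ 0.003  0.005 -1.142]
```

```bash
python3 -m pendant '[[[0,-4,10,2,0,0,-0.08],[0,-10,24,6,0,0,-0.19],[0,-17,40,12,0,0,-0.31],[0,-24,56,18,0,0,-0.43],[0,-31,72,25,0,0,-0.55]]]'; python3 -c "
from h import *
rel([.4625,-.370,.33],tgt(-21.2))"
```

```text
time_s: 14.95
eef_pos: [0.4936, -0.2919, 0.3761]
eef_rot: [0.003, 0.952, 0.305, -0.001]
wrist_force: [0.3, -0.2, -2.6]
opening: 0.174
grasp_force: 59.4
shift mm [-70.5  45.3  46.6] turn [ 0.003  0.005 -0.581]
```

```bash
python3 -m pendant '[[[0,-14,9,9,0,0,-0.12],[0,-29,19,19,0,0,-0.24],[0,-44,28,29,0,0,-0.36],[0,-58,37,38,0.003,0.005,-0.48],[0,-70,45,46,0.003,0.005,-0.58]]]'; python3 -m pendant '[[[0,0,0,0,0,0,0],[0,0,0,0,0,0,0]]]'>/dev/null;python3 -c "
from h import *
rel([.4625,-.370,.2445],tgt(-21.2))"
```

```text
time_s: 15.37
eef_pos: [0.462, -0.3694, 0.3298]
eef_rot: [-0.0, 0.826, 0.564, -0.0]
wrist_force: [0.2, 0.4, -2.9]
opening: 0.177
grasp_force: 59.4
shift mm [-0.7  0.7 85.3] turn [-0.001 -0.001 -0.011]
```

```bash
python3 -m pendant '[[[0,0,0,18,0,0,-0.01],[0,0,0,38,0,0,-0.01],[0,0,0,58,0,0,-0.01],[0,0,0,72,0,0,-0.01],[0,0,0,80,0,0,-0.01]]]'; python3 -m pendant '[[[0,0,0,2,0,0,0],[0,0,0,4,0,0,0],[0,0,0,5,0,0,0],[0,0,0,5.5,0,0,0],[0,0,0,5.5,0,0,0]]]'
```

```text
time_s: 15.95
eef_pos: [0.4626, -0.3681, 0.2489]
eef_rot: [-0.001, 0.825, 0.565, 0.0]
wrist_force: [-0.4, 0.5, -2.8]
opening: 0.176
grasp_force: 59.4
time_s: 16.37
eef_pos: [0.4626, -0.3704, 0.2455]
eef_rot: [0.001, 0.825, 0.565, 0.001]
wrist_force: [-0.2, 1.3, -3.1]
opening: 0.178
grasp_force: 59.4
```

```bash
for i in 1 2; do python3 -m pendant '[[[0,0,0,1,0,0,0],[0,0,0,1,0,0,0],[0,0,0,1,0,0,0]]]' | grep -E "pos|wrist"; done
```

```text
eef_pos: [0.4623, -0.3703, 0.2439]
wrist_force: [0.7, -0.7, -1.9]
eef_pos: [0.4624, -0.3704, 0.2439]
wrist_force: [-1.9, 2.8, 4.7]
```

Touching the table now. I'll release it, wait for the fingers to open, then retreat straight up.

```bash
python3 -m pendant '[[[0.3,0,0,-0.5,0,0,0],[0.6,0,0,-0.5,0,0,0],[1,0,0,-0.5,0,0,0],[1,0,0,-0.5,0,0,0],[1,0,0,-0.5,0,0,0]]]'; python3 -m pendant '[[[1,0,0,0,0,0,0],[1,0,0,-10,0,0,0],[1,0,0,-30,0,0,0],[1,0,0,-60,0,0,0],[1,0,0,-90,0,0,0]]]'; python3 -m pendant '[[[1,0,0,-35,0,0,0],[1,0,0,-65,0,0,0],[1,0,0,-75,0,0,0],[1,0,0,-75,0,0,0],[1,0,0,-75,0,0,0]]]';python3 - <<'E'
from h import *
import cv2
b=ctrl.camera("wrist")[:,:,::-1]; a=ctrl.camera("side")[100:400,200:500,::-1]
cv2.imwrite("pics/m7.png",np.hstack([cv2.resize(a,(400,400)),cv2.resize(b,(400,400))]))
E
```

```text
time_s: 17.28
eef_pos: [0.4623, -0.3702, 0.2431]
eef_rot: [0.0, 0.825, 0.565, 0.001]
wrist_force: [-0.5, -0.4, 0.0]
opening: 0.854
grasp_force: 0.0
time_s: 17.7
eef_pos: [0.4619, -0.3699, 0.3339]
eef_rot: [-0.001, 0.825, 0.565, 0.001]
wrist_force: [-0.3, -1.3, 0.3]
opening: 0.999
grasp_force: 0.0
time_s: 18.12
eef_pos: [0.462, -0.3701, 0.4083]
eef_rot: [0.0, 0.825, 0.565, 0.001]
wrist_force: [0.4, -0.2, -0.2]
opening: 1.005
grasp_force: 0.0
```

View pics/m7.png

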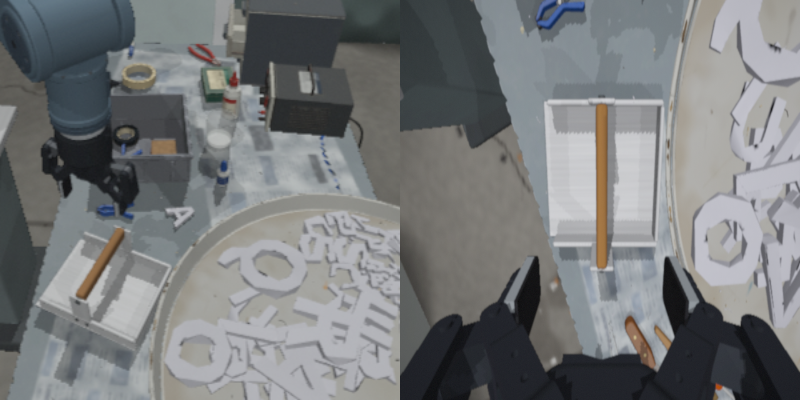

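The tray is empty, flat and back in its place. All three pieces are in the bin, and neither the bin nor the bystanders in view moved.

```bash
python3 -c "
from bench import ctrl
print(ctrl.hand_in())"
```

```text
the job is handed in; nothing more can be done
None
```

The job is handed in at about 18 s on the robot clock: all three pieces were tipped into the bin and the empty tray set back flat where it stood and released, going by the last pictures (no verdict came back).

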